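# Take the record picture of a herbarium sheet with the key pods

## Task

Take the record picture of the pressed specimen: with closed fingertips, tap the round lamp key down so that it stays down, then likewise the square camera key, and then tap the long shutter bar, which springs back up. Tap lightly and straight down, leave the twin-stud erase key alone, and do not pick up, push away or tip the pods or anything else on the desk.

Things in the scene. Friction and masses are not known exactly. Their poses are not given: they have to be found in the camera images.
- lamp_pod: loose grey plastic pod, 66 x 66 mm and 30 mm high on a rubber foot, about 0.35 kg; origin at the centre of its underside, z up, it stands freely on the desk and must stay there. In the middle of its top it carries the lamp key: a round white cap, 40 mm across.
- camera_pod: loose grey plastic pod, 66 x 66 mm and 30 mm high on a rubber foot, about 0.35 kg; origin at the centre of its underside, z up, it stands freely on the desk and must stay there. In the middle of its top it carries the camera key: a square white cap, 36 x 36 mm.
- shutter_pod: loose grey plastic pod, 66 x 66 mm and 30 mm high on a rubber foot, about 0.35 kg; origin at the centre of its underside, z up, it stands freely on the desk and must stay there. In the middle of its top it carries the shutter key: a long white bar, 20 mm along the pod's x and 54 mm along its y.
- erase_pod: loose grey plastic pod, 66 x 66 mm and 30 mm high on a rubber foot, about 0.35 kg; origin at the centre of its underside, z up, it stands freely on the desk and must stay there. In the middle of its top it carries the erase key: two round white studs side by side, each 18 mm across, 34 mm apart along the pod's y. Not to be pressed.
- lamp_key_top (a point): centre of the flat top of the lamp key; 44 mm above the desk when up, 36 mm when fully down.
- camera_key_top (a point): centre of the flat top of the camera key; 44 mm above the desk when up, 36 mm when fully down.
- shutter_key_top (a point): centre of the flat top of the shutter bar; 44 mm above the desk when up, 36 mm when fully down.
- lamp_key (a joint): how far the lamp key is pressed in: 0 up, 0.008 m at its stop. No spring: it slides down under about 2.5 N and stays where it is left; from 0.005 it counts as down. At the stop the sprung key mount gives up to 6 mm more, at 5 N rising to 17 N, and comes back up to the stop; beyond that it is hard. Press with less than 25 N.
- camera_key (a joint): how far the camera key is pressed in: 0 up, 0.008 m at its stop. No spring: it slides down under about 2.5 N and stays where it is left; from 0.005 it counts as down. At the stop the sprung key mount gives up to 6 mm more, at 5 N rising to 17 N, and comes back up to the stop; beyond that it is hard. Press with less than 25 N.
- shutter_key (a joint): how far the shutter bar is pressed in: 0 up, 0.008 m at its stop. It has a spring, about 1 N at first and 4 N at the stop, and returns to 0 when let go; from 0.004 it fires. At the stop the sprung key mount gives up to 6 mm more, at 5 N rising to 17 N, and comes back up to the stop; beyond that it is hard. Press with less than 25 N.
- erase_key (a joint): how far the erase key (both studs move together) is pressed in: 0 up, 0.008 m at its stop; a spring returns it.
- specimen_box: bystander: dark specimen box with a closed glass top, 100 x 140 mm and 45 mm high, standing on the desk to the robot's right; origin at the centre of its underside.
- loupe: bystander: upright steel folding-lens cylinder, 32 mm across and 34 mm high, standing loose just beyond the pods, at the near edge of the specimen sheet (a flat paper sheet 280 x 420 mm); origin at the centre of its underside.
- paste_jar: bystander: closed jar, 56 mm across and 65 mm high, loose on the desk to the robot's left beyond the pods; origin at the centre of its underside.
Mind the look-alikes: they are no part of the job. Leave any brown look-alike of the camera_pod alone.

How it is judged:
By the outcome, as a careful person would: the job done as asked, in the order asked, and still so for the second after the job is handed in, with the robot touching nothing.
It also fails if it takes over 48 s, if anything falls off the work surface, if the arm or the gripper's body presses on something with over 40 N, if the wrist force passes 120 N, or if a joint passes its speed limit or range.

## Robot

A 7-joint arm with a two-finger parallel gripper is mounted at the origin on the work surface. World frame = base frame: x ahead of the robot, y to its left, z up, the work surface at z = 0. Lengths are in m, angles in rad, forces in N, time in s.
With the tool pointing down it reaches from about 0.4 to 0.85 m from the base axis. Payload 10.4 kg.
Tool frame: the origin (TCP) lies between the finger pads; the fingertips stand 19 mm ahead of it and the grasp point (between the pads) is the TCP (manip.tips_ahead is the distance from the TCP to the fingertips, in m); z points along the fingers, y is the line along which they close (so a half turn about z gives the same grasp; the last joint's range is limited). The gripper opens to 85 mm and grips with 20 to 120 N. Pads are 22 mm wide; open, the fingers measure 114 mm over their backs; the gripper's body (76 mm by 85 mm) begins 54 mm behind the grasp point. The pads swing forward as they close: fully open they stand 13 mm farther back than shut.
Start: joints at [1.254, 0.332, -0.065, 1.46, 0.022, 1.35, -0.088], TCP at [0.181, -0.598, 0.25] pointing down, gripper open.
Joint ranges: [-2.6, 2.6], [-0.5, 2.12], [-1.47, 1.34], [0.16, 2.42], [-1.27, 4.41], [0.06, 2.06], [-2.6, 2.6]. Speed limits (rad/s): [2.22, 2.22, 2.79, 2.79, 3.14, 3.14, 3.14].

## Interface

Orientations are given as a unit quaternion [x, y, z, w].
In Python, from workcell import manip, viewer gives the robot as it stands.
- The arm moves only by the tool arm_command, never from a script. Its argument "series" is text: rows parted by semicolons, each of 5 numbers parted by spaces: the closure, from 0 (fully open) to 1 (shut), then the shift along the tool's x, y, z normalised to -1 to 1, where 1 is 0.4 m, then the turn about the tool's z normalised to -1 to 1, where 1 is 180 degrees. In form: jaw tx ty tz spin; .... A call has exactly 10 rows; each row shifts and turns the commanded pose from where the row before left it, along the tool's axes as they then stand; what a row does not reach is not made up. A row lasts 1/8 s, in which the tool goes at most 62.5 mm and 10.7 degrees, less where a joint would pass 70% of its speed; a pose out of reach is approached as far as the arm can. A call with a number of a shift or a turn outside -1 to 1 is refused whole. A call with a gripper value outside its range is refused whole. The fingers move at their own pace and stop on an object; "newtons" is the grip in N (left out, the last holds). Time passes only in rows, so rows that do not move let the fingers close, or fill a call up. It gives the time, the measured TCP pose, the force, the opening and the grip force at its end, in the units of the state.
- manip.get_obs(): the state, without advancing time (a new reading comes with each control period).
- viewer.camera(name): name is "scene" or "top" or "wrist"; returns a dict with "pixels" (480x640x3 uint8, red, green, blue), "intrinsics" (3x3 intrinsics, pixels), "extrinsics" (4x4, takes a point from world to camera coordinates). Camera axes: x right, y up, looking along -z (the intrinsics and any distortion apply to the point x, -y, -z); pixel columns grow to the right and rows downward; lengths in m; the calibration is good to about 2 mm. A picture is of the moment at which its call begins. There is no depth.
- manip.hand_in(): hands the job in; it is judged then, once.
The state is a dict: "clock": time; "joint_pos": joint angles; "joint_velocities": joint speeds; "tau": joint torques, N m; "position": TCP position; "ee_rot": TCP orientation; "ft_force": force on the tool from outside, world axes, zero at the start; "torque": the same for the moment, N m; "grip_width": opening from 0.0 (shut) to 1.0 (fully open); "grasp_force": force on a finger pad.
Only numpy, scipy, OpenCV 4.12 (cv2) and the standard library are available. Lean on these libraries where they do the work, as an engineer would, in place of code of your own. Each camera call takes 0.05 s, during which the arm holds its last target. There are 200 camera calls.

## Working session

There is one attempt and no reset: what is moved stays moved. The work goes in short steps, Python scripts to look and compute and a tool call to move; the robot and the scene stay as the last step left them, time stands still between calls to the robot, and variables do not carry over. Pictures are saved under pics/ and viewed, at most 10 in all, crops included, and the job is handed in when it is done.

Besides the shell and the picture viewer there is one more tool, called after ">>>" as name(argument=value, ...) on one line, values as JSON. arm_command: Moves the arm, as the interface text tells. Scaled input: -1 to 1 covers 0.4 m each way for a shift and 180 degrees each way for a turn. Its arguments: {"type":"object","properties":{"series":{"type":"string"},"newtons":{"type":"number"}},"required":["series"]}

```bash
mkdir -p pics
python3 - <<'E'
from workcell import manip, viewer
import cv2,numpy as np
o=manip.get_obs();print({k:np.round(v,3).tolist() for k,v in o.items()},manip.tips_ahead)
for n in("top","scene"):
    c=viewer.camera(n);cv2.imwrite(f"pics/{n}0.png",c["pixels"][:,:,::-1]);np.savez(f"pics/{n}0.npz",**c);print(n,c.keys(),c["intrinsics"],np.round(c["extrinsics"],3))
E
```

```text
{'clock': 0.0, 'joint_pos': [1.254, 0.333, -0.065, 1.461, 0.022, 1.35, -0.089], 'joint_velocities': [0.001, -0.0, 0.003, -0.001, -0.001, 0.002, -0.001], 'tau': [0.001, -62.544, 0.049, -39.161, 0.016, 0.01, -0.0], 'position': [0.181, -0.598, 0.249], 'ee_rot': [0.989, 0.146, -0.0, -0.001], 'ft_force': [0.563, 0.16, -0.198], 'torque': [-0.023, -0.028, -0.037], 'grasp_force': 0.0, 'grip_width': 1.002} 0.019
top dict_keys(['pixels', 'intrinsics', 'extrinsics']) [[463.04911484   0.         326.36467151]
 [  0.         463.04911484 235.73580409]
 [  0.           0.           1.        ]] [[ 0.028 -1.     0.005 -0.049]
 [ 0.996  0.029  0.08  -0.54 ]
 [-0.08   0.003  0.997 -1.009]
 [ 0.     0.     0.     1.   ]]
scene dict_keys(['pixels', 'intrinsics', 'extrinsics']) [[438.71077388   0.         315.29921524]
 [  0.         438.71077388 236.97743892]
 [  0.           0.           1.        ]] [[ 0.312  0.95   0.007 -0.157]
 [-0.802  0.26   0.538  0.409]
 [ 0.509 -0.173  0.843 -1.18 ]
 [ 0.     0.     0.     1.   ]]
```

View pics/top0.png

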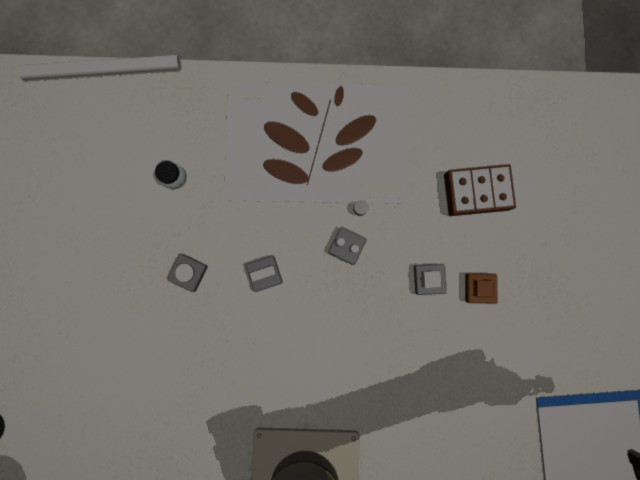

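View pics/scene0.png

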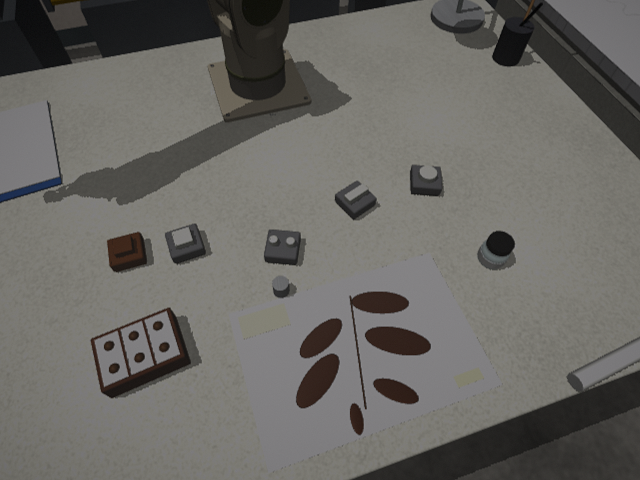

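Top view: the round white cap (lamp) is at (185,272), the white bar (shutter) at (262,273), and the twin studs (erase, avoid) at (347,246). The grey pod with the white square (camera) is at (431,280), with its brown look-alike at (482,288). Other white or round things are the loupe (360,208) and the jar (168,173). I choose 185, 431 and 262, and will check them in one crop.

```bash
cat > h.py <<'E'
import cv2,numpy as np
def ray(c,uv):
    K,E=c["intrinsics"],c["extrinsics"];R,t=E[:3,:3],E[:3,3]
    d=np.linalg.inv(K)@[uv[0],uv[1],1];return -R.T@t, R.T@(d*[1,-1,-1])
def at_z(c,uv,z):
    o,d=ray(c,uv);return o+d*(z-o[2])/d[2]
def cap(c,uv,r=16):
    g=c["pixels"].min(2);u,v=uv
    p=g[v-r:v+r+1,u-r:u+r+1];w=cv2.resize(p,None,fx=8,fy=8,interpolation=cv2.INTER_CUBIC)
    _,m=cv2.threshold(w,0,255,cv2.THRESH_OTSU)
    n,l,s,ce=cv2.connectedComponentsWithStats(m)
    k=l[m.shape[0]//2,m.shape[1]//2]
    q=(ce[k]+.5)/8-.5+[u-r,v-r]
    rc=cv2.minAreaRect(np.argwhere(l==k)[:,::-1].astype(np.float32))
    return q,rc[1][0]/8,rc[1][1]/8,rc[2],s[k,4]/64
E
python3 - <<'E'
from h import *
T=dict(np.load("pics/top0.npz"));S=dict(np.load("pics/scene0.npz"))
for n,a,b in(("lamp",(185,272),(428,173)),("cam",(431,280),(182,238)),("shut",(262,273),(357,192))):
    A=cap(T,a,11);B=cap(S,b,10)
    print(n,np.round(A[0],1),np.round(A[1:],1),at_z(T,A[0],.044).round(4),np.round(B[0],1),np.round(B[1:],1),at_z(S,B[0],.044).round(4))
im=T["pixels"][:,:,::-1]
cs=[cv2.resize(im[v-22:v+23,u-22:u+23],(390,290) if 0 else (380,290*380//380),interpolation=cv2.INTER_CUBIC) for u,v in((185,272),(262,273),(347,246),(431,280))]
cv2.imwrite("pics/crop.png",np.vstack([np.hstack(cs[:2]),np.hstack(cs[2:])]))
E
```

```text
lamp [183.7 272.4] [ 17.7  17.5  84.3 246.6] [0.4505 0.2726 0.044 ] [428.1 169.9] [ 16.1  20.9  90.  248.5] [0.4465 0.2787 0.044 ]
cam [432.4 279.2] [ 16.8  16.3  86.3 256.6] [ 0.4512 -0.2657  0.044 ] [181.4 236. ] [ 15.   18.7  72.  258.1] [ 0.4525 -0.2625  0.044 ]
shut [262.1 273.3] [  9.   25.1  71.6 202.2] [0.4535 0.1031 0.044 ] [357.2 190.5] [ 10.5  26.5  57.2 192.2] [0.4524 0.1097 0.044 ]
```

View pics/crop.png

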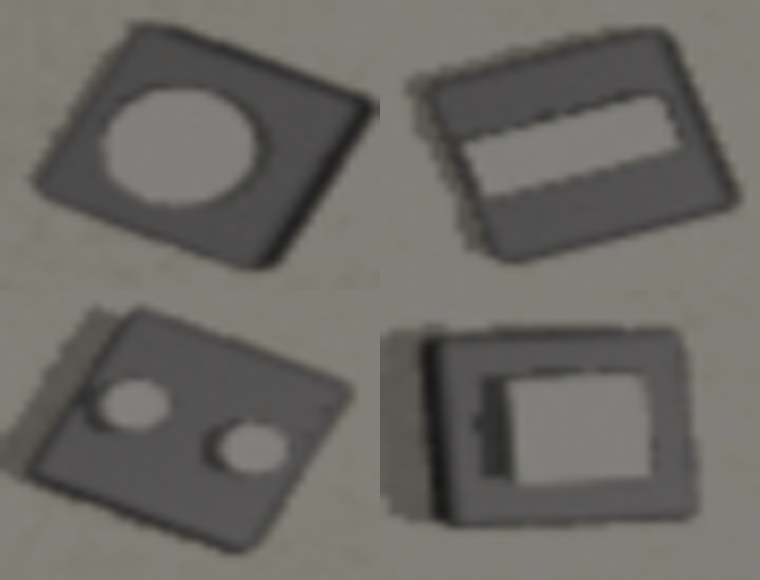

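The crop confirms it: round cap (lamp), bar (shutter), twin studs (erase), and a grey pod with a white square (camera).

>>> arm_command(series="1 0 0 0 0.047; 1 0 0 0 0.047; 1 0.084 -0.103 0 0; 1 0.084 -0.103 0 0; 1 0.084 -0.103 0 0; 1 0.084 -0.103 0 0; 1 0.084 -0.103 0 0; 1 0.084 -0.103 0 0; 1 0.084 -0.103 0 0; 1 0.084 -0.103 0 0", newtons=20)

```text
clock: 1.35
position: [0.451, -0.2675, 0.2501]
ee_rot: [1.0, -0.001, -0.0, 0.0]
ft_force: [0.4, -0.5, 0.1]
grip_width: 0.0
grasp_force: 0.0
```

>>> arm_command(series="1 0 -0.136 0.02 0; 1 0 -0.136 0.02 0; 1 0 -0.136 0.02 0; 1 0 -0.136 0.02 0; 1 0 -0.136 0.02 0; 1 0 -0.136 0.02 0; 1 0 -0.136 0.02 0; 1 0 -0.136 0.02 0; 1 0 -0.136 0.02 0; 1 0 -0.136 0.02 0")

```text
clock: 2.6
position: [0.451, 0.2763, 0.1699]
ee_rot: [1.0, -0.001, 0.0, 0.0]
ft_force: [0.6, -0.2, 0.4]
grip_width: -0.002
grasp_force: 0.0
```

Run:
```python
from h import *
from workcell import manip, viewer
c=viewer.camera("wrist");print(np.round(c["extrinsics"],3),c["intrinsics"].round(1))
im=c["pixels"][:,:,::-1].copy()
K,E=c["intrinsics"],c["extrinsics"]
for p,col in(((.4505,.2726,.044),(0,0,255)),((.4465,.2787,.044),(0,255,0))):
    q=E[:3]@np.r_[p,1];q=q*[1,-1,-1];q=K@q/q[2];print(q);cv2.circle(im,(int(q[0]),int(q[1])),4,col,-1)
cv2.imwrite("pics/wrist1.png",im);np.savez("pics/wrist1.npz",**c)
```

```text
[[-0.002 -1.    -0.     0.277]
 [ 0.951 -0.002 -0.308 -0.413]
 [ 0.308 -0.001  0.951 -0.441]
 [ 0.     0.     0.     1.   ]] [[400.1   0.  312.5]
 [  0.  400.1 236.5]
 [  0.    0.    1. ]]
[317.78256688 234.15212034   1.        ]
[308.44083736 240.00070729   1.        ]
```

View pics/wrist1.png

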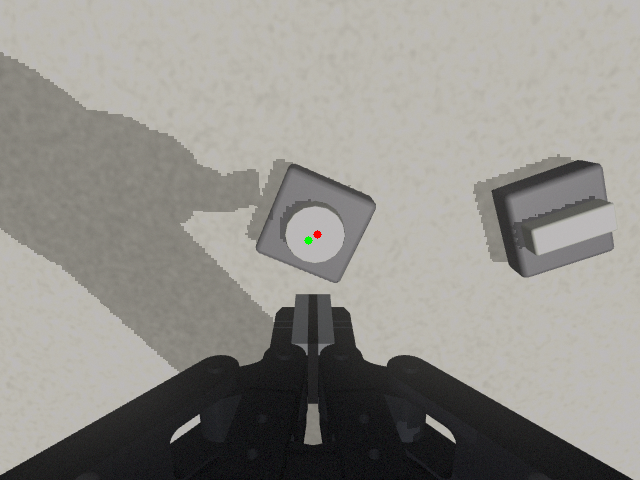

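Wrist view: the lamp cap centre is at about (316,235), within about 1 mm of the top-camera estimate (red, 318,234). I'll use the top-camera estimates, nudged to the cap centre.

>>> arm_command(series="1 -0.002 0.0065 0 0; 1 0 0 0.05 0; 1 0 0 0.05 0; 1 0 0 0.05 0; 1 0 0 0.05 0; 1 0 0 0.05 0; 1 0 0 0.005 0; 1 0 0 0.005 0; 1 0 0 0.005 0; 1 0 0 0 0")

```text
clock: 3.9
position: [0.4506, 0.2725, 0.0646]
ee_rot: [1.0, -0.001, 0.0, -0.0]
ft_force: [0.1, -0.1, 0.7]
grip_width: -0.004
grasp_force: 0.0
```

>>> arm_command(series="1 0 0 0.0025 0; 1 0 0 0.0025 0; 1 0 0 0.0025 0; 1 0 0 0.0025 0; 1 0 0 0.0025 0; 1 0 0 0.0025 0; 1 0 0 0.0025 0; 1 0 0 0.0025 0; 1 0 0 0 0; 1 0 0 0 0")

```text
clock: 5.15
position: [0.4502, 0.2723, 0.0562]
ee_rot: [1.0, -0.001, -0.0, 0.0]
ft_force: [1.6, 0.6, 0.4]
grip_width: -0.0
grasp_force: 0.5
```

>>> arm_command(series="1 0 0 0.0025 0; 1 0 0 0.0025 0; 1 0 0 0 0; 1 0 0 0 0; 1 0 0 0 0; 1 0 0 0 0; 1 0 0 0 0; 1 0 0 0 0; 1 0 0 0 0; 1 0 0 0 0")

```text
clock: 6.4
position: [0.4502, 0.2724, 0.0544]
ee_rot: [1.0, -0.001, -0.0, 0.0]
ft_force: [-1.1, -0.9, 5.5]
grip_width: -0.002
grasp_force: 3.0
```

>>> arm_command(series="1 0 0 -0.02 0; 1 0 0 -0.06 0; 1 0 0 -0.07 0; 1 0 0 -0.07 0; 1 0 0.13 0 0; 1 0 0.13 0 0; 1 0 0.13 0 0; 1 0 0.13 0 0; 1 0 0.13 0 0; 1 0 0.13 0 0")

```text
clock: 7.65
position: [0.4495, -0.0413, 0.1427]
ee_rot: [1.0, -0.001, 0.0, 0.0]
ft_force: [1.0, -0.1, -0.3]
grip_width: -0.004
grasp_force: 0.0
```

>>> arm_command(series="1 0.0005 0.14 0 0; 1 0.0005 0.14 0 0; 1 0.0005 0.14 0 0; 1 0.0005 0.14 0 0; 1 0 0 0 0; 1 0 0 0 0; 1 0 0 0 0; 1 0 0 0 0; 1 0 0 0 0; 1 0 0 0 0")

```text
clock: 8.9
position: [0.4504, -0.2635, 0.1424]
ee_rot: [1.0, -0.001, 0.0, 0.0]
ft_force: [0.0, 0.8, 0.2]
grip_width: 0.002
grasp_force: 0.0
```

Run:
```python
from h import *
from workcell import manip, viewer
c=viewer.camera("wrist");t=viewer.camera("top")
K,E=c["intrinsics"],c["extrinsics"]
a=c["pixels"][:,:,::-1].copy()
q=E[:3]@np.array([.4515,-.265,.044,1])*[1,-1,-1];q=K@q/q[2];cv2.circle(a,(int(q[0]),int(q[1])),3,(0,0,255),-1)
b=t["pixels"][:,:,::-1]
print(q,manip.get_obs()["position"])
b=cv2.resize(b[232:312,145:305],(480,240),interpolation=cv2.INTER_CUBIC)
s=viewer.camera("scene")["pixels"][:,:,::-1];s=cv2.resize(s[140:230,320:460],(320,240),interpolation=cv2.INTER_CUBIC)
a=cv2.resize(a,(480,360))
cv2.imwrite("pics/w2.png",np.vstack([np.hstack([a,np.zeros((360,320,3),np.uint8)]),np.hstack([b,s])]))
```

```text
[314.64673811 245.69506928   1.        ] [ 0.45035742 -0.26354227  0.14234386]
```

View pics/w2.png

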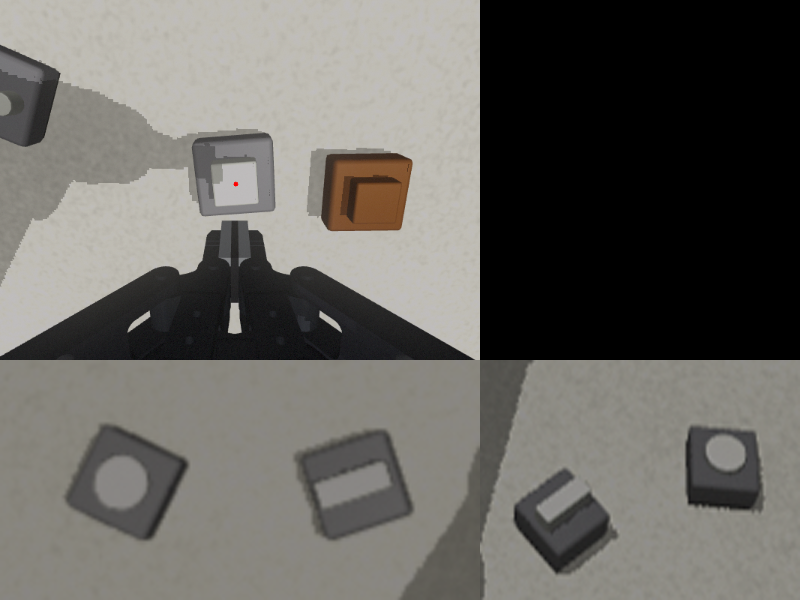

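The lamp cap now sits low in its pod and neither pod has moved. The wrist view shows the white square centred at about (236,184), on my marker, with the brown decoy away at (370,190). Pressing the camera key next.

>>> arm_command(series="1 0.002 0.004 0 0; 1 0 0 0.045 0; 1 0 0 0.045 0; 1 0 0 0.045 0; 1 0 0 0.045 0; 1 0 0 0.008 0; 1 0 0 0.008 0; 1 0 0 0.0025 0; 1 0 0 0.0025 0; 1 0 0 0.0025 0")

```text
clock: 10.3
position: [0.4514, -0.2654, 0.0614]
ee_rot: [1.0, -0.001, 0.0, 0.0]
ft_force: [0.1, 0.4, 2.9]
grip_width: 0.002
grasp_force: 1.2
```

>>> arm_command(series="1 0 0 0.0025 0; 1 0 0 0.0025 0; 1 0 0 0.0025 0; 1 0 0 0.0025 0; 1 0 0 0.0025 0; 1 0 0 0.0025 0; 1 0 0 0.0015 0; 1 0 0 0 0; 1 0 0 0 0; 1 0 0 0 0")

```text
clock: 11.55
position: [0.4513, -0.2653, 0.0546]
ee_rot: [1.0, -0.001, 0.0, 0.0]
ft_force: [1.2, -0.7, 5.7]
grip_width: 0.003
grasp_force: 2.8
```

>>> arm_command(series="1 0 0 -0.02 0; 1 0 0 -0.09 0; 1 0 0 -0.11 0; 1 0.005 -0.132 0 0; 1 0 -0.132 0 0; 1 0 -0.132 0 0; 1 0 -0.132 0 0; 1 0 -0.132 0 0; 1 0 -0.132 0 0; 1 0 -0.132 0 0")

```text
clock: 12.8
position: [0.4529, 0.1057, 0.1424]
ee_rot: [1.0, -0.001, -0.0, 0.0]
ft_force: [1.5, 0.5, -0.2]
grip_width: 0.0
grasp_force: 0.0
```

Run:
```python
from h import *
from workcell import manip, viewer
c=viewer.camera("wrist");t=viewer.camera("top")
K,E=c["intrinsics"],c["extrinsics"]
a=c["pixels"][:,:,::-1].copy()
q=E[:3]@np.array([.4533,.104,.044,1])*[1,-1,-1];q=K@q/q[2];cv2.circle(a,(int(q[0]),int(q[1])),3,(0,0,255),-1)
b=t["pixels"][:,:,::-1]
print(q,manip.get_obs()["position"])
b=cv2.resize(b[240:320,390:510],(360,240),interpolation=cv2.INTER_CUBIC)
s=viewer.camera("scene")["pixels"][:,:,::-1];s=cv2.resize(s[200:290,90:250],(427,240),interpolation=cv2.INTER_CUBIC)
a=cv2.resize(a,(480,360))
cv2.imwrite("pics/w3.png",np.vstack([np.hstack([a,np.zeros((360,307,3),np.uint8)]),np.hstack([b,s])]))
```

```text
[314.79826818 246.82076291   1.        ] [0.45246477 0.11008764 0.14269065]
```

View pics/w3.png

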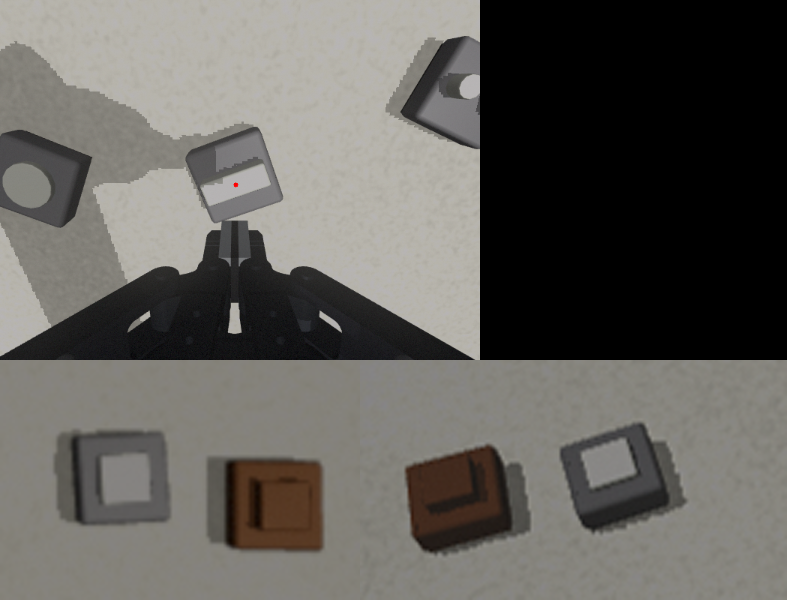

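The camera key is down and its pod and the decoy have not moved. My marker sits on the shutter bar's centre at about (236,184). I'll let the arm settle and descend part-way.

>>> arm_command(series="1 0 0 0 0; 1 0 0 0.04 0; 1 0 0 0.04 0; 1 0 0 0.04 0; 1 0 0 0.04 0; 1 0 0 0 0; 1 0 0 0 0; 1 0 0 0 0; 1 0 0 0 0; 1 0 0 0 0")

```text
clock: 14.2
position: [0.4538, 0.1043, 0.0785]
ee_rot: [1.0, -0.001, 0.0, 0.0]
ft_force: [-0.5, 0.5, -0.4]
grip_width: -0.002
grasp_force: 0.0
```

>>> arm_command(series="1 0 0 0.01 0; 1 0 0 0.01 0; 1 0 0 0.01 0; 1 0 0 0.01 0; 1 0 0 0.003 0; 1 0 0 0.003 0; 1 0 0 0.003 0; 1 0 0 0.003 0; 1 0 0 0.003 0; 1 0 0 0.003 0")

```text
clock: 15.45
position: [0.4536, 0.1043, 0.055]
ee_rot: [1.0, -0.001, -0.0, 0.0]
ft_force: [-2.7, -0.6, 4.6]
grip_width: -0.002
grasp_force: 2.4
```

>>> arm_command(series="1 0 0 0.001 0; 1 0 0 0 0; 1 0 0 -0.01 0; 1 0 0 -0.02 0; 1 0 0 -0.04 0; 1 0 0 -0.08 0; 1 0 0 -0.1 0; 1 0 0 -0.1 0; 1 0 0 0 0; 1 0 0 0 0")

```text
clock: 16.7
position: [0.4535, 0.1042, 0.1948]
ee_rot: [1.0, -0.001, 0.0, 0.0]
ft_force: [-0.0, -0.2, -0.3]
grip_width: 0.003
grasp_force: 0.0
```

Run:
```python
from h import *
from workcell import manip, viewer
t=viewer.camera("top")["pixels"][:,:,::-1];s=viewer.camera("scene")["pixels"][:,:,::-1]
w=viewer.camera("wrist")["pixels"][:,:,::-1]
a=cv2.resize(t[190:310,150:510],(800,267),interpolation=cv2.INTER_CUBIC)
b=cv2.resize(s[140:280,100:460],(500,194*500//500),interpolation=cv2.INTER_CUBIC);w=cv2.resize(w,(300,194))
cv2.imwrite("pics/w4.png",np.vstack([a,np.hstack([b,w])]))
```

```text
(no output)
```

View pics/w4.png

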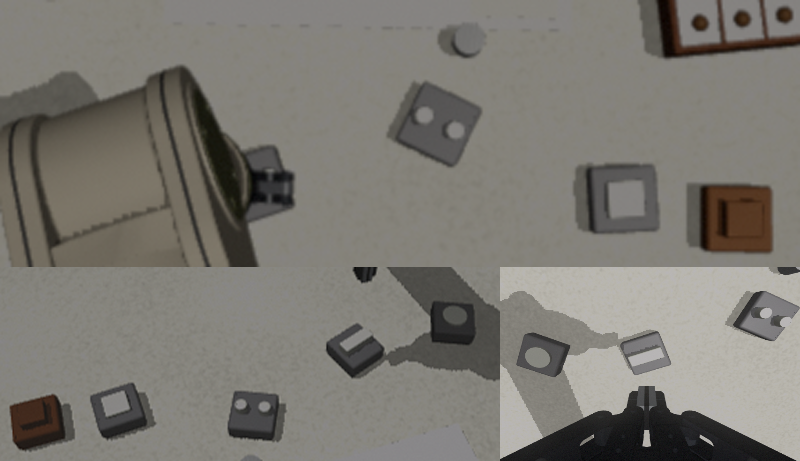

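The lamp (wrist 537,356) and camera (top 626,198) caps are down. The shutter bar is back up, and nothing else has moved. The shutter was driven to its 8 mm stop with 4.6 N, so it fired.

```bash
python3 -c "
from workcell import manip
print(manip.hand_in())"
```

```text
the job is handed in; nothing more can be done
None
```

The job is handed in: the lamp key and then the camera key were pressed down and stayed down, and the shutter bar was tapped last and sprang back; the highest press force read was under 6 N, and in the last pictures the erase key was untouched and nothing on the desk had visibly moved.

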